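Fit a face plate on a coupon positioner and lock it with its loop pin

TASK

Turn the round face plate so that its three holes line up with the positioner's studs and lower it (do not drop it) until it sits flat on the base. Then push the locking pin, the one with the wire loop, through the cross hole of the tall stud until its shoulder is against the stud, and swing its sprung loop over the top of the stud until it is fully shut. Leave everything else where it is.

Things in the scene. Friction and masses are not known exactly. Their poses are not given: they have to be found in the camera images.
- hub: Fixed positioner base: dark disc 152 mm across, 30 mm high, with three upright steel studs 28 mm thick, 56 mm from its axis, 120 deg apart, tops tapered to 14 mm. The tall one, on hub +x, tops out 90 mm above the table and has a 16 mm square cross hole through it along hub y; the short ones (+-120 deg) reach 56 mm. Origin: centre of the underside, on the table; z up.
- seat (a point): Centre of the hub's upper face (30 mm above the table), where the face plate's underside comes to rest; axes as the hub's.
- cross_hole (a point): Centre of the tall stud's cross hole, 68 mm above the table; the hole runs along the y axis of this frame and is open at both ends.
- plate: Loose aluminium face plate 170 mm across, 10 mm thick, about 0.5 kg; three 33 mm round holes 56 mm from its centre at 0, 120, 240 deg from its x axis (any hole fits any stud), windows between. A rib to hold it by stands at its middle: 14 mm thick along plate x, 44 mm long along y, up to 55 mm above the underside (4 mm foot 30 x 50 mm at its root). Origin: centre of the underside; z up.
- pin: Loose steel locking pin with a loop, 147 mm long, about 0.16 kg, lying with its shank axis 12 mm above the table, z up. +x runs along the shank to the nose. Origin: on the shank axis at the shoulder face that comes up against the stud. Shank 11 mm square, x = 0 to 42 mm, last 12 mm tapering to a 4 mm nose. Shoulder block x = -20 to 0, 28 mm wide, 24 mm high.
- handle_mid (a point): Middle of the pin's handle, 75 mm behind the shoulder face, 8 mm above the shank axis. The handle spans pin x = -105 to -20 mm, is 16 mm wide in y, and reaches from 12 mm below to 18 mm above the axis. Take it here or farther back: the open loop stands in front, its crossbar 25 mm behind the shoulder face and 54 mm above the axis.
- shank_mid (a point): Point on the shank's axis 14 mm ahead of the shoulder face; it lies at the cross hole's centre when the pin is fully home.
- loop (a joint): Angle of the pin's sprung loop: a U of 6 mm wire, 44 mm wide between centres, crossbar 56 mm from its axle, which lies along pin y, 10 mm behind the shoulder face, on the shank axis. 0 = open (upright, leaning back), 1.85 rad = shut (level round the stud, crossbar just past the nose). The spring snaps over centre at 0.93 rad, up to 0.6 N at the crossbar; beyond that it shuts by itself.
- loop_bar (a point): Middle of the loop's crossbar.
- post: Fixed steel post, 22 mm thick, 162 mm tall, with a 34 mm square black clamp near the top (120 to 150 mm) and a round foot of 50 mm; stands close to one end of the cross hole and leaves no room to bring the pin from that end. Origin: centre of the underside.
- coupon: loose flat steel coupon 55 x 40 x 10 mm lying beside the hub. Origin: centre of the underside.
- flange: loose steel ring 84 mm across, 34 mm bore, 12 mm thick, a single hole; bystander. Origin: centre of the underside.
- plain_pin: loose straight round pin 110 mm long, 16 mm thick, without loop; bystander. Origin: on its axis, near its middle.
- hammer: loose hammer, bystander. Origin: under the tool.
- brush: loose brush, bystander. Origin: under the tool.
- can: loose upright grey can, 60 mm across, 170 mm tall; bystander. Origin: centre of the underside.
- mug: loose white mug, bystander. Origin: centre of the underside.
Things that resemble listed ones, but are neither listed nor needed, are in the scene too. Of the things that look like the hub, take the one that is farthest from the robot's base at the start.

How it is judged:
On the way, in this order (a step that is already met when the one before it is completed fails the run):
1. the face plate sits flat on the base with all three studs through its holes (horizontal distance between plate and seat below 0.005 m and z of plate in the frame of seat between -0.003 and 0.003 m and angle between plate's own z axis and vertical below 0.05 rad), for 0.2 s.
2. the pin is fully through the cross hole, the plate still seated (all of step 1 and distance between shank_mid and cross_hole below 0.007 m and angle between the x axis of pin and the y axis of cross_hole, either way round below 0.25 rad), for 0.2 s.
3. the loop is swung over the stud and shut (all of step 2 and value of joint loop above 1.65 rad), for 0.2 s.
At the end, for the whole second after the job is handed in: The plate lies flat on the hub (centre within 5 mm, height within 3 mm, tilt under 0.05 rad); the pin is in the cross hole with shank_mid within 7 mm of cross_hole and its axis within 0.25 rad of the hole's; the loop is above 1.65 rad; plate and pin are at rest (under 0.02 m/s) (all of step 3 and linear speed of each of plate, pin below 0.02 m/s); the robot touches nothing.
It fails at once if the face plate is dropped on to the hub (faster than 0.7 m/s within 70 mm of its seat) (distance between plate and seat below 0.07 m and linear speed of plate above 0.7 m/s).
It fails at once if a bystander is moved by more than 30 mm (distance of any of coupon, flange, plain_pin, hammer, brush, can, mug from where it was at the start of the episode above 0.03 m).
It also fails if it takes over 72 s, if anything falls off the work surface, if the arm or the gripper's body presses on something with over 40 N, if the wrist force passes 120 N, or if a joint passes its speed limit or range.

ROBOT

A 6-joint arm with a two-finger parallel gripper is mounted at the origin on the work surface. World frame = base frame: x ahead of the robot, y to its left, z up, the work surface at z = 0. Lengths are in m, angles in rad, forces in N, time in s.
With the tool pointing down it reaches from about 0.375 to 0.925 m from the base axis. Payload 5.7 kg.
Tool frame: the origin (TCP) lies at the very end of the fingers, on their centre line; the grasp point (between the pads) lies 19 mm behind it; z points along the fingers, y is the line along which they close (so a half turn about z gives the same grasp; the last joint's range is limited). The gripper opens to 85 mm and grips with 20 to 120 N. Pads are 22 mm wide; open, the fingers measure 114 mm over their backs; the gripper's body (76 mm by 85 mm) begins 54 mm behind the grasp point. The pads swing forward as they close: fully open they stand 13 mm farther back than shut.
Start: joints at [-1.338, 0.359, 1.51, -0, 1.272, -0.115], TCP at [0.204, -0.564, 0.231] pointing down, gripper open.
Joint ranges: [-2.97, 2.97], [-1.01, 2.36], [0.21, 2.38], [-0.96, 4.11], [0.2, 2.71], [-2.98, 2.98]. Speed limits (rad/s): [2.39, 2.39, 3.14, 3.14, 3.14, 3.14].

INTERFACE

Orientations are given as a rotation vector (axis times angle).
In Python, from cell import ctrl gives the robot as it stands.
- The arm moves only by the shell command python3 -m handwheel 'ROWS' [FORCE]. ROWS is JSON, a list of rows, each a list of 7 numbers: the shift along the world's x, y, z in cm, then the turn, a rotation vector about the world's x, y, z in degrees, then the opening, from 0 (shut) to 1 (fully open). A call has 1 to 12 rows; each row is the pose to reach, as a shift and turn from the pose commanded when the call began; what a row does not reach only later rows make up. A row lasts 1/8 s, in which the tool goes at most 62.5 mm and 10.7 degrees, less where a joint would pass 70% of its speed; a pose out of reach is approached as far as the arm can. A call with a gripper value outside its range is refused whole. The fingers move at their own pace and stop on an object; FORCE is the grip in N (left out, the last holds). Time passes only in rows, so rows that repeat a pose let the fingers close. It gives the time, the measured TCP pose, the force, the opening and the grip force at its end, in the units of the state.
- ctrl.observe(): the state, without advancing time (a new reading comes with each control period).
- ctrl.capture(name): name is "scene" or "top" or "wrist"; returns a dict with "img" (420x560x3 uint8, red, green, blue), "fx", "fy", "cx", "cy" (pixels), "world_from_camera" (4x4, takes a point from camera to world coordinates); the wrist camera has in their place "tool_from_camera" (4x4, takes a point from camera to tool coordinates, whose origin is the TCP and whose axes are the flange's). Camera axes: x right, y down, z forward; pixel columns grow to the right and rows downward; lengths in m; the calibration is good to about 2 mm. The wrist camera is an equidistant fisheye: a pixel r from the principal point sees the ray r / f radians off the axis. A picture is of the moment at which its call begins: read the wrist's pose just before it. There is no depth.
- ctrl.hand_in(): hands the job in; it is judged then, once.
The state is a dict: "time_s": time; "qpos": joint angles; "dq": joint speeds; "effort": joint torques, N m; "tool_pos": TCP position; "tool_rot": TCP orientation; "force": force on the tool from outside, world axes, zero at the start; "torque": the same for the moment, N m; "grip_width": opening from 0.0 (shut) to 1.0 (fully open); "grip_force": force on a finger pad.
Only numpy, scipy, OpenCV 4.12 (cv2) and the standard library are available. Lean on these libraries where they do the work, as an engineer would, in place of code of your own. Each camera call takes 0.05 s, during which the arm holds its last target. There are 200 camera calls.

## Working session

There is one attempt and no reset: what is moved stays moved. The work goes in short steps, Python scripts to look and compute and a shell command to move; the robot and the scene stay as the last step left them, time stands still between calls to the robot, and variables do not carry over. Pictures are saved under pics/ and viewed, at most 10 in all, crops included, and the job is handed in when it is done.

```bash
ls; mkdir -p pics; cat > h.py <<'E'
import numpy as np, cv2
from cell import ctrl
from scipy.spatial.transform import Rotation as R
def snap(n,f):
    s=ctrl.observe(); c=ctrl.capture(n)
    cv2.imwrite(f'pics/{f}.png',c['img'][:,:,::-1])
    d={k:np.array(v) for k,v in c.items() if k!='img'}
    if n=='wrist':
        T=np.eye(4);T[:3,:3]=R.from_rotvec(s['tool_rot']).as_matrix();T[:3,3]=s['tool_pos']
        d['world_from_camera']=T@d['tool_from_camera']; d['fish']=1
    np.savez(f'pics/{f}.npz',**d); return c
def ray(f,u,v):
    d=np.load(f'pics/{f}.npz'); W=d['world_from_camera']
    x=(u-d['cx'])/d['fx'];y=(v-d['cy'])/d['fy']
    if 'fish' in d:
        r=np.hypot(x,y)+1e-12; q=np.array([x/r*np.sin(r),y/r*np.sin(r),np.cos(r)])
    else: q=np.array([x,y,1.])
    q=W[:3,:3]@q; return W[:3,3],q/np.linalg.norm(q)
def onz(f,u,v,z):
    o,q=ray(f,u,v); return o+q*(z-o[2])/q[2]
def proj(f,P):
    d=np.load(f'pics/{f}.npz'); W=np.linalg.inv(d['world_from_camera']); p=W[:3,:3]@np.array(P)+W[:3,3]
    if 'fish' in d:
        r=np.arctan2(np.hypot(*p[:2]),p[2]); n=np.hypot(*p[:2])+1e-12; return d['cx']+d['fx']*r*p[0]/n, d['cy']+d['fy']*r*p[1]/n
    return d['cx']+d['fx']*p[0]/p[2], d['cy']+d['fy']*p[1]/p[2]
E
python3 - <<'E'
from h import *
for n in('scene','top'):
    c=snap(n,n+'0'); print(n,c['world_from_camera'].round(3) if hasattr(c['world_from_camera'],'round') else c['world_from_camera'],c['fx'])
    cv2.imwrite(f'pics/{n}0b.png',cv2.resize(c['img'][:,:,::-1],(800,600),interpolation=cv2.INTER_CUBIC))
print(ctrl.observe())
E
```

```text
pics
scene [[ 0.466  0.523 -0.714  1.37 ]
 [ 0.885 -0.276  0.376 -0.387]
 [-0.    -0.807 -0.591  0.773]
 [ 0.     0.     0.     1.   ]] 447.3914147886559
top [[-0.036 -0.975  0.22   0.171]
 [-0.999  0.035 -0.01   0.091]
 [ 0.002 -0.22  -0.976  1.502]
 [ 0.     0.     0.     1.   ]] 522.9772105758198
{'time_s': 0.1, 'qpos': array([-1.33810292e+00,  3.59455572e-01,  1.51131780e+00, -2.06094720e-05,
        1.27250731e+00, -1.15081317e-01]), 'dq': array([-0.00064528, -0.00263486, -0.00269714, -0.00095945,  0.00058341,
       -0.00167213]), 'effort': array([-5.71362743e-04, -5.28653455e+01, -2.79350728e+01, -3.02623239e-04,
        5.07700301e-03, -2.86040631e-05]), 'tool_pos': array([ 0.2043384 , -0.56348243,  0.23052663]), 'tool_rot': array([-3.09255612e+00, -5.43252486e-01,  1.86619457e-04]), 'force': array([ 0.26265582, -0.26013701,  0.56575549]), 'torque': array([0.00104084, 0.04105965, 0.01091416]), 'grip_force': 0.0, 'grip_width': 1.0039751245797515}
```

View pics/top0b.png

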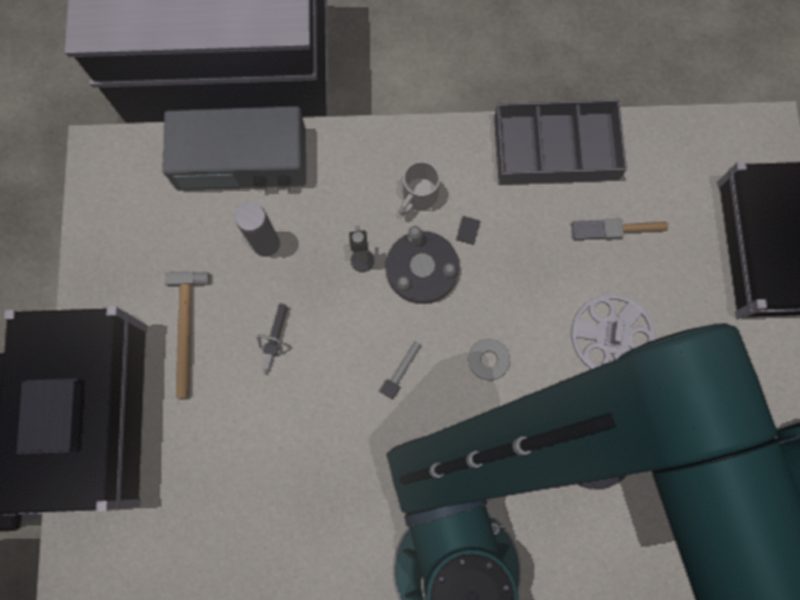

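View pics/scene0b.png

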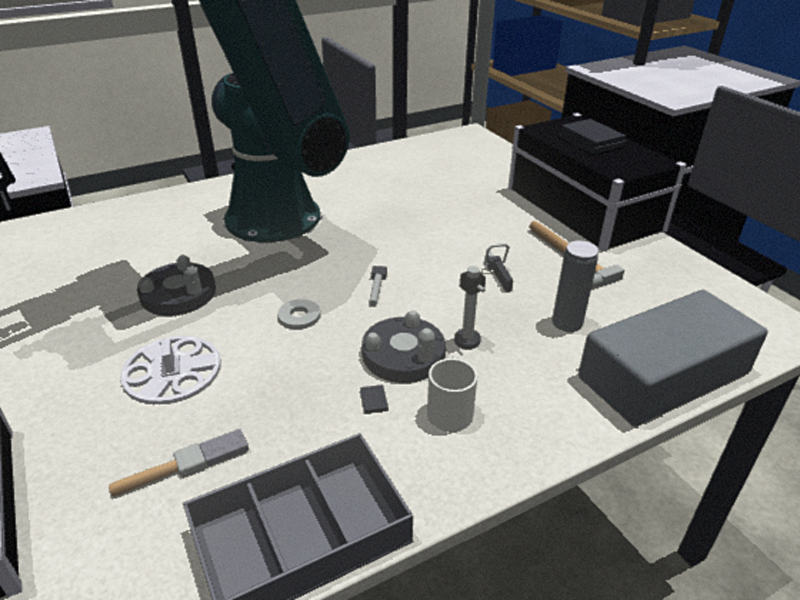

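The top view shows the far hub at (423,267) with its tall stud at (416,233). The post at (358,250) is on the hole's +y side, the plate is at (612,333), and the looped pin at (275,335) points its nose towards the robot. In the scene view the same hub is at (403,348) and the pin at (500,268).

```bash
python3 - <<'E'
from h import *
s=.7
def p(n,u,v,z): print(n,onz('top0',u*s,v*s,z).round(4))
p('hub',422,265,.03);p('tall',416,233,.09);p('s1',450,270,.056);p('s2',403,284,.056)
p('plate',612,333,.01);p('rib',612,333,.055);p('pin nose',267,372,.012);p('handle',284,307,.03)
p('post top',358,236,.16);p('post',361,262,0);p('coupon',468,230,.01);p('mug',421,190,.0);p('can',270,245,0);p('flange',489,359,0);p('pp',418,345,0);p('hamhead',188,278,0);p('hamend',183,395,0);p('brush',572,230,0);p('tray',500,180,.05)
E
```

```text
hub [0.5969 0.0414 0.03  ]
tall [0.6459 0.0526 0.09  ]
s1 [ 0.5769 -0.0135  0.056 ]
s2 [0.5512 0.0819 0.056 ]
plate [ 0.4452 -0.3398  0.01  ]
rib [ 0.437  -0.3268  0.055 ]
pin nose [0.3902 0.3607 0.012 ]
handle [0.5186 0.3237 0.03  ]
post top [0.6203 0.164  0.16  ]
post [0.6166 0.1676 0.    ]
coupon [ 0.6755 -0.0588  0.01  ]
mug [0.7722 0.0358 0.    ]
can [0.6605 0.3579 0.    ]
flange [ 0.4024 -0.0876  0.    ]
pp [0.4364 0.0554 0.    ]
hamhead [0.5947 0.528  0.    ]
hamend [0.3514 0.5311 0.    ]
brush [ 0.6711 -0.2795  0.    ]
tray [ 0.7684 -0.1271  0.05  ]
```

```bash
python3 -m handwheel '[[23.6,23,9,0,0,0,1],[23.6,23,9,0,0,0,1],[23.6,23,9,0,0,0,1],[23.6,23,9,0,0,0,1],[23.6,23,9,0,0,0,1],[23.6,23,9,0,0,0,1],[23.6,23,9,0,0,0,1],[23.6,23,9,0,0,0,1],[23.6,23,9,0,0,0,1]]'
python3 - <<'E'
from h import *
c=snap('wrist','w1'); print(c['tool_from_camera'],c['fx'],c['cx'],c['cy']); snap('top','top1')
print(R.from_rotvec(ctrl.observe()['tool_rot']).as_matrix().round(3))
a=cv2.imread('pics/w1.png');b=cv2.imread('pics/top1.png')[100:380,100:500]
cv2.imwrite('pics/v1.png',np.vstack([cv2.resize(a,(400,300)),cv2.resize(b,(400,300))]))
E
```

```text
time_s: 1.23
tool_pos: [0.4394, -0.3347, 0.3206]
tool_rot: [-3.094, -0.541, 0.002]
force: [0.2, -1.0, 0.4]
grip_width: 1.001
grip_force: 0.0
[[-3.26169749e-05 -9.53712553e-01 -3.00719746e-01  7.79019941e-02]
 [ 9.99999989e-01  1.28234073e-05 -1.49131607e-04  8.23541641e-06]
 [ 1.46084938e-04 -3.00719748e-01  9.53712542e-01 -1.43241883e-01]
 [ 0.00000000e+00  0.00000000e+00  0.00000000e+00  1.00000000e+00]] 325.19226210127806 279.17267374211406 207.50611414529646
[[ 0.941  0.339 -0.001]
 [ 0.339 -0.941  0.001]
 [-0.001 -0.001 -1.   ]]
```

View pics/w1.png

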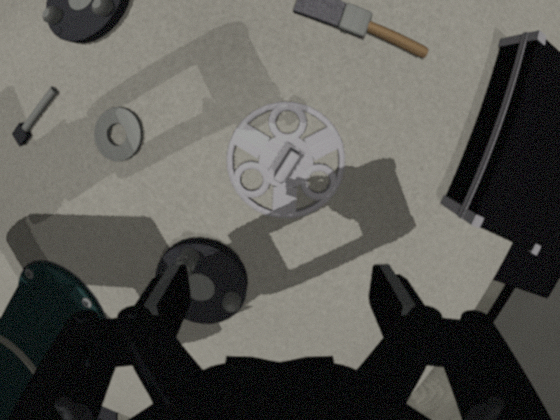

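The wrist view shows the plate with holes at about (289,122), (252,181) and (320,180), and the rib running from (281,172) to (297,148). So the hole on plate +x is the one at (320,180). Next I'll look at the hub and the pin.

```bash
python3 -m handwheel '[[14.1,37.5,-3,0,0,0,1],[14.1,37.5,-3,0,0,0,1],[14.1,37.5,-3,0,0,0,1],[14.1,37.5,-3,0,0,0,1],[14.1,37.5,-3,0,0,0,1],[14.1,37.5,-3,0,0,0,1],[14.1,37.5,-3,0,0,0,1],[14.1,37.5,-3,0,0,0,1],[14.1,37.5,-3,0,0,0,1]]'
python3 -c "
from h import *
snap('wrist','w2')"
python3 -m handwheel '[[-13,29,-2,0,0,0,1],[-13,29,-2,0,0,0,1],[-13,29,-2,0,0,0,1],[-13,29,-2,0,0,0,1],[-13,29,-2,0,0,0,1],[-13,29,-2,0,0,0,1],[-13,29,-2,0,0,0,1],[-13,29,-2,0,0,0,1]]'
python3 -c "
from h import *
snap('wrist','w3');snap('top','top3')
def crop(f,P,h):
    u,v=map(int,proj(f,P)); a=cv2.imread(f'pics/{f}.png'); u0,v0=max(0,u-h),max(0,v-h); print(f,u0,v0)
    return cv2.resize(a[v0:v0+2*h,u0:u0+2*h],(400,300) if 0 else (400,400),interpolation=cv2.INTER_CUBIC)[:400]
A=np.hstack([crop('w2',(.6,.045,.05),80),crop('w3',(.455,.34,.03),80)])
cv2.imwrite('pics/v2.png',A)
B=np.hstack([crop('w1',(.44,-.335,.02),65),crop('top3',(.5,-.1,0),130)])
cv2.imwrite('pics/v3.png',B)
"
```

```text
time_s: 2.45
tool_pos: [0.5812, 0.0398, 0.2911]
tool_rot: [3.094, 0.542, -0.001]
force: [-1.1, -0.1, -0.4]
grip_width: 1.001
grip_force: 0.0
time_s: 3.5
tool_pos: [0.4525, 0.3292, 0.2715]
tool_rot: [3.094, 0.54, 0.001]
force: [-0.6, 0.1, 0.2]
grip_width: 0.999
grip_force: 0.0
w2 200 77
w3 191 88
w1 214 99
top3 214 88
```

View pics/v2.png

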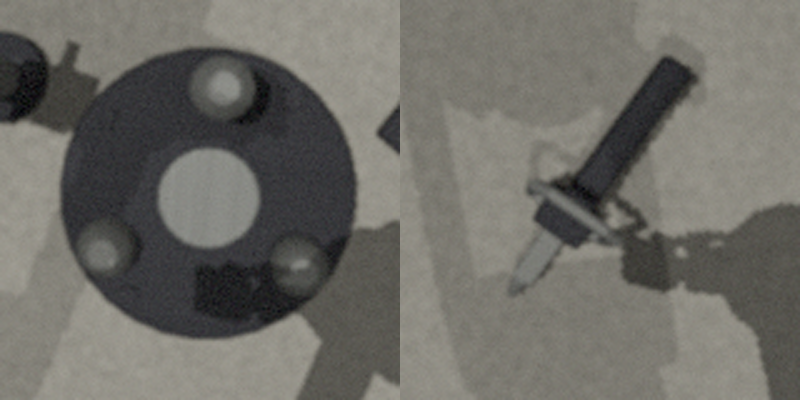

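View pics/v3.png

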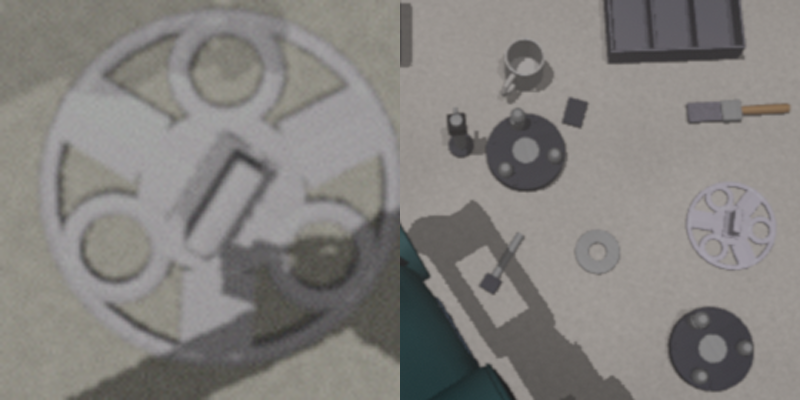

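The crops show the hub centre disc at (209,198) and the stud tops at (222,87), (105,251) and (300,263). The pin's nose is at (514,293) and its handle end at (678,66). The plate's holes are at (224,68), (115,245) and (323,252), with the rib top centred at (228,206).

```bash
python3 - <<'E'
from h import *
A=lambda f,u,v,z,o,s:onz(f,o[0]+u*s,o[1]+v*s,z)
h=lambda u,v,z:A('w2',u,v,z,(200,77),.4)
c=h(209,198,.03);t=h(222,87,.09);a=h(105,251,.056);b=h(300,263,.056)
print('hub',c.round(4),h(208,193,.015).round(4),'studs',t.round(4),a.round(4),b.round(4),'mean',((t+a+b)/3).round(4))
for q,o in((t,0),(a,120),(b,-120)):
    m=(t+a+b)/3; d=q-m; print(np.hypot(*d[:2]).round(4),np.degrees(np.arctan2(d[1],d[0]))-o)
# outline by dark mask
p=lambda u,v,z:A('w1',u,v,z,(214,99),.325)
H=[p(323,252,.01),p(224,68,.01),p(115,245,.01)];m=sum(H)/3
print('plate',m.round(4),'rib',p(228,206,.055).round(4))
for q,o in zip(H,(0,120,240)):
    d=q-m; print(np.hypot(*d[:2]).round(4),(np.degrees(np.arctan2(d[1],d[0]))-o+180)%360-180)
r1=p(254,163,.055);r2=p(201,248,.055);d=r1-r2;print('rib dir',np.degrees(np.arctan2(d[1],d[0])),np.hypot(*d[:2]))
g=lambda u,v,z:A('w3',u-400,v,z,(191,88),.4)
n=g(514,293,.012);e=g(678,66,.03);d=n-e
print('pin',n.round(4),e.round(4),np.hypot(*d[:2]),np.degrees(np.arctan2(d[1],d[0])))
for q in (h(208,193,.015),): pass
E
```

```text
hub [0.5996 0.0406 0.03  ] [0.5998 0.041  0.015 ] studs [0.6541 0.0555 0.09  ] [0.5624 0.0802 0.056 ] [ 0.5886 -0.0096  0.056 ] mean [0.6017 0.042  0.0673]
0.0541 14.403938239696002
0.0548 15.855916563429787
0.0532 15.77708346825547
plate [ 0.4462 -0.3418  0.01  ] rib [ 0.4472 -0.3437  0.055 ]
0.0562 -101.72386199220358
0.0556 -101.4170674714465
0.0556 -102.08147299810568
rib dir -11.354533735897114 0.04202024584578079
pin [0.3907 0.3658 0.012 ] [0.5283 0.3278 0.03  ] 0.14278893212012114 164.558873028002
```

```bash
python3 -c "
from h import *
print(ctrl.observe()['qpos'].round(3))"
python3 -m handwheel '[[-0.6,-67.2,-2,0,0,-31.5,1],[-0.6,-67.2,-2,0,0,-31.5,1],[-0.6,-67.2,-2,0,0,-31.5,1],[-0.6,-67.2,-2,0,0,-31.5,1],[-0.6,-67.2,-2,0,0,-31.5,1],[-0.6,-67.2,-2,0,0,-31.5,1],[-0.6,-67.2,-2,0,0,-31.5,1],[-0.6,-67.2,-2,0,0,-31.5,1],[-0.6,-67.2,-2,0,0,-31.5,1],[-0.6,-67.2,-2,0,0,-31.5,1],[-0.6,-67.2,-2,0,0,-31.5,1],[-0.6,-67.2,-2,0,0,-31.5,1]]' 60
python3 -m handwheel '[[0,0,0,0,0,0,1],[0,0,-6,0,0,0,1],[0,0,-12,0,0,0,1],[0,0,-12,0,0,0,1]]'
python3 -c "
from h import *
print(ctrl.observe()['qpos'].round(3),ctrl.observe()['tool_pos'])
snap('wrist','w4');cv2.imwrite('pics/w4b.png',cv2.resize(cv2.imread('pics/w4.png')[60:420],None,fx=1.4,fy=1.4))
print(proj('w4',(.4465,-.3425,.055)),proj('w4',(.4465,-.3425,.01)))"
```

```text
[ 0.506  0.266  1.544 -0.     1.331  1.732]
time_s: 5.1
tool_pos: [0.4446, -0.3457, 0.251]
tool_rot: [3.123, -0.325, 0.001]
force: [-0.1, 0.1, -0.6]
grip_width: 1.003
grip_force: 0.0
time_s: 5.6
tool_pos: [0.4424, -0.3368, 0.1278]
tool_rot: [-3.119, 0.314, 0.012]
force: [0.4, -0.3, 0.0]
grip_width: 0.996
grip_force: 0.0
[-0.775  0.417  1.713  0.     1.023  0.996] [ 0.44236521 -0.33681768  0.12777522]
(np.float64(287.32593579220713), np.float64(212.7350063151658)) (np.float64(286.36778770788067), np.float64(195.19162332474))
```

View pics/w4b.png

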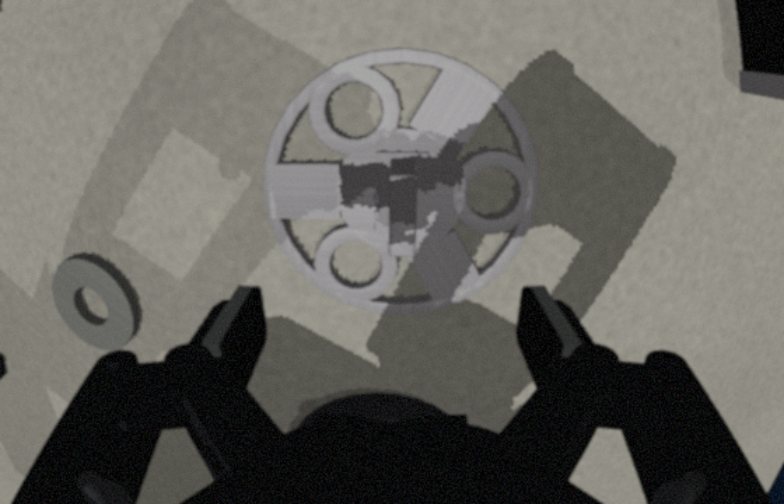

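The holes are now at (355,108), (492,192) and (357,262) in the picture, with the rib between the fingers. I'll recompute from these.

```bash
python3 - <<'E'
from h import *
p=lambda u,v,z:onz('w4',u/1.4,v/1.4+60,z)
H=[p(492,192,.01),p(355,108,.01),p(357,262,.01)];m=sum(H)/3
print(m.round(4),[(np.hypot(*(q-m)[:2]).round(4),((np.degrees(np.arctan2(*(q-m)[1::-1]))-o+180)%360-180).round(1)) for q,o in zip(H,(0,120,240))])
s=ctrl.observe();print(s['time_s'],s['tool_pos'],R.from_rotvec(s['tool_rot']).as_matrix().round(3))
M=R.from_rotvec(s['tool_rot']).as_matrix();print(np.degrees(np.arctan2(M[1,1],M[0,1])))
E
```

```text
[ 0.4462 -0.3429  0.01  ] [(np.float64(0.0547), np.float64(-102.8)), (np.float64(0.0556), np.float64(-102.5)), (np.float64(0.0549), np.float64(-101.9))]
5.65 [ 0.44438591 -0.33887377  0.13059069] [[ 0.98  -0.2   -0.003]
 [-0.2   -0.98   0.003]
 [-0.004 -0.003 -1.   ]]
-101.5146157355932
```

```bash
python3 -m handwheel '[[0,0,-5,0,0,-0.5,1],[0,0,-9,0,0,-0.5,0.6],[0,0,-10.4,0,0,-0.5,0.4],[0,0,-10.4,0,0,-0.5,0.4]]'
python3 -m handwheel '[[0,0,0,0,0,0,0],[0,0,0,0,0,0,0],[0,0,0,0,0,0,0],[0,0,0,0,0,0,0],[0,0,0,0,0,0,0],[0,0,0,0,0,0,0]]' 70
```

```text
time_s: 6.15
tool_pos: [0.4464, -0.3416, 0.0286]
tool_rot: [3.123, -0.33, 0.002]
force: [-0.3, 0.8, 0.9]
grip_width: 0.407
grip_force: 0.0
time_s: 6.9
tool_pos: [0.4469, -0.3424, 0.0296]
tool_rot: [3.122, -0.33, 0.005]
force: [0.0, -0.8, 6.0]
grip_width: 0.151
grip_force: 69.4
```

```bash
python3 -m handwheel '[[0,0,3,0,0,0,0],[0,0,8,0,0,0,0],[3,8,13,0,0,-2.7,0],[5,13,13,0,0,-2.7,0],[7,18,13,0,0,-2.7,0],[9,23,13,0,0,-2.7,0],[11.5,29,13,0,0,-2.7,0],[13.5,34,12,0,0,-2.7,0],[15.3,38.3,11,0,0,-2.7,0],[15.3,38.3,11,0,0,-2.7,0],[15.3,38.3,11,0,0,-2.7,0],[15.3,38.3,11,0,0,-2.7,0]]'
python3 - <<'E'
from h import *
s=ctrl.observe();M=R.from_rotvec(s['tool_rot']).as_matrix();print(s['tool_pos'],M.round(3),np.degrees(np.arctan2(M[1,1],M[0,1])),s['qpos'].round(2))
snap('wrist','w5');snap('top','top5')
a=cv2.imread('pics/w5.png')[20:320,80:480];b=cv2.imread('pics/top5.png')[110:260,200:400]
cv2.imwrite('pics/v5.png',np.hstack([cv2.resize(a,None,fx=1.25,fy=1.25)[:375],cv2.resize(b,(300,225)).repeat(1,0) if 0 else cv2.copyMakeBorder(cv2.resize(b,(300,225)),0,150,0,0,0)]))
E
```

```text
time_s: 8.4
tool_pos: [0.5982, 0.0408, 0.1378]
tool_rot: [3.115, -0.406, 0.0]
force: [1.1, 0.5, -5.2]
grip_width: 0.149
grip_force: 70.0
[0.59817844 0.04079833 0.13780011] [[ 0.967 -0.256  0.   ]
 [-0.256 -0.967 -0.   ]
 [ 0.     0.    -1.   ]] -104.84320662969436 [-0.05  0.45  1.61 -0.    1.07  1.78]
```

View pics/v5.png

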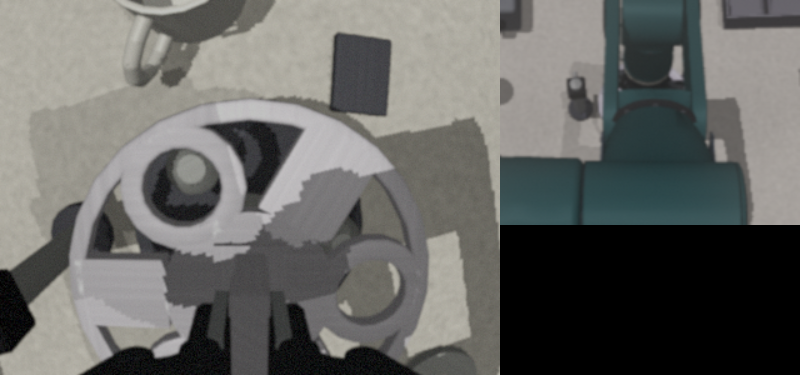

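The tall stud's top shows at (190,168), inside the plate hole centred at (185,187). I'll check the offset with rays.

```bash
python3 - <<'E'
from h import *
p=lambda u,v,z:onz('w5',u/1.25+80,v/1.25+20,z)
print('stud',p(190,168,.09),'hole',p(185,187,.118),p(185,187,.113))
print('expected hole',np.array([.5982,.0408])+.056*np.array([np.cos(np.radians(15.2)),np.sin(np.radians(15.2))]))
E
```

```text
stud [0.65444012 0.05550147 0.09      ] hole [0.65021649 0.05476826 0.118     ] [0.649505   0.05579097 0.113     ]
expected hole [0.65224092 0.05548259]
```

```bash
python3 -m handwheel '[[0.2,0,0,0,0,0,0],[0.2,0,-1.2,0,0,0,0],[0.2,0,-2.4,0,0,0,0],[0.2,0,-3.2,0,0,0,0],[0.2,0,-3.2,0,0,0,0],[0.2,0,-3.2,0,0,0,0]]'
python3 - <<'E'
from h import *
s=ctrl.observe();print(s['tool_pos'],s['force'])
snap('wrist','w6')
a=cv2.imread('pics/w6.png')[60:260,100:400]
cv2.imwrite('pics/v6.png',cv2.resize(a,None,fx=2.5,fy=2.5))
E
```

```text
time_s: 9.25
tool_pos: [0.6004, 0.0418, 0.1051]
tool_rot: [3.115, -0.404, -0.001]
force: [1.2, -1.1, -5.6]
grip_width: 0.149
grip_force: 69.9
[0.60038575 0.04183459 0.10509609] [ 1.23691003 -1.13849586 -5.58652942]
```

View pics/v6.png

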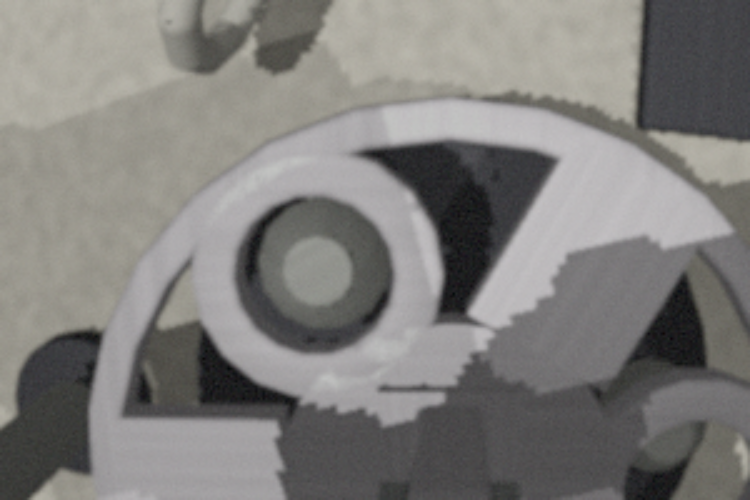

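The tall stud's tip at (318,270) is centred in the hole at (315,275). I'll lower the plate.

```bash
python3 -m handwheel '[[0,0,-1,0,0,0,0],[0,0,-2,0,0,0,0],[0,0,-2.8,0,0,0,0],[0,0,-3.4,0,0,0,0],[0,0,-3.9,0,0,0,0],[0,0,-4.2,0,0,0,0],[0,0,-4.4,0,0,0,0],[0,0,-4.5,0,0,0,0],[0,0,-4.5,0,0,0,0]]'
```

```text
time_s: 10.42
tool_pos: [0.6006, 0.0419, 0.0603]
tool_rot: [-3.115, 0.404, -0.001]
force: [0.8, -1.6, -3.5]
grip_width: 0.147
grip_force: 70.1
```

```bash
python3 -m handwheel '[[0,0,-0.1,0,0,0,0],[0,0,-0.1,0,0,0,0],[0,0,-0.1,0,0,0,0]]'; python3 -m handwheel '[[0,0,0,0,0,0,0.2],[0,0,0,0,0,0,0.4],[0,0,0,0,0,0,0.4],[0,0,2,0,0,0,0.4],[0,0,6,0,0,0,0.4],[0,0,12,0,0,0,0.4],[0,0,17,0,0,0,0.6]]'
python3 - <<'E'
from h import *
s=ctrl.observe();print(s['tool_pos'],s['force'])
snap('wrist','w7')
a=cv2.imread('pics/w7.png')[20:320,80:480]
cv2.imwrite('pics/v7.png',cv2.resize(a,None,fx=2,fy=2))
E
```

```text
time_s: 10.8
tool_pos: [0.6006, 0.042, 0.0597]
tool_rot: [-3.115, 0.404, -0.001]
force: [-1.0, -1.3, 1.8]
grip_width: 0.148
grip_force: 70.8
time_s: 11.68
tool_pos: [0.6006, 0.042, 0.2313]
tool_rot: [-3.115, 0.404, -0.001]
force: [1.4, -0.1, -0.2]
grip_width: 0.586
grip_force: 0.0
[0.60061342 0.04203572 0.23133413] [ 1.44341639 -0.06863875 -0.19827203]
```

View pics/v7.png

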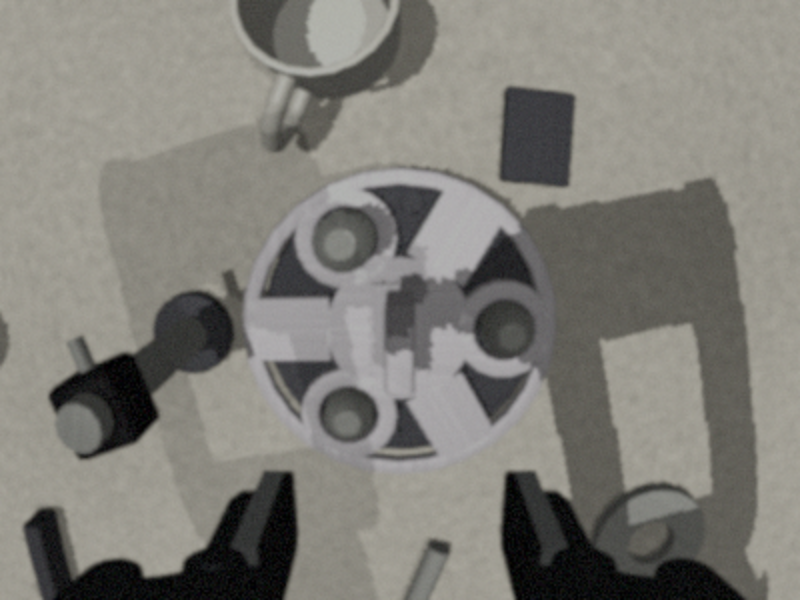

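All three studs show through the plate's holes, at (341,245), (510,330) and (348,418), so the plate is seated. Now I'll go to the pin, half-turning the tool so the camera faces the nose, and measure it numerically.

```bash
python3 -m handwheel '[[-9.2,29.1,0,0,0,90,0.8],[-9.2,29.1,0,0,0,90,0.8],[-9.2,29.1,0,0,0,90,0.8],[-9.2,29.1,0,0,0,90,0.8],[-9.2,29.1,0,0,0,90,0.8],[-9.2,29.1,0,0,0,90,0.8],[-9.2,29.1,0,0,0,90,0.8],[-9.2,29.1,0,0,0,90,0.8],[-9.2,29.1,0,0,0,90,0.8]]'
python3 -m handwheel '[[0,0,0,0,0,89.4,0.8],[0,0,0,0,0,89.4,0.8],[0,0,0,0,0,89.4,0.8],[0,0,0,0,0,89.4,0.8],[0,0,0,0,0,89.4,0.8],[0,0,0,0,0,89.4,0.8],[0,0,0,0,0,89.4,0.8],[0,0,0,0,0,89.4,0.8],[0,0,0,0,0,89.4,0.8],[0,0,0,0,0,89.4,0.8],[0,0,0,0,0,89.4,0.8]]'
python3 - <<'E'
from h import *
p=lambda u,v,z:onz('w7',u/2+80,v/2+20,z)
T=[p(341,245,.09),p(348,418,.056),p(510,330,.056)];print('studs',np.round(T,4))
s=ctrl.observe();M=R.from_rotvec(s['tool_rot']).as_matrix();print(s['tool_pos'],np.degrees(np.arctan2(M[1,1],M[0,1])),s['qpos'].round(2))
snap('wrist','w8');a=cv2.imread('pics/w8.png')
for P in((.509,.333,.03),(.3907,.3658,.012),(.43,.355,.066)): print(np.round(proj('w8',P)))
g=cv2.cvtColor(a,cv2.COLOR_BGR2GRAY); 
for t in(45,60,75):
    n,l,st,ce=cv2.connectedComponentsWithStats((g<t).astype(np.uint8))
    for i in range(1,n):
        if st[i,4]>150: print(t,st[i],ce[i].round(),cv2.minAreaRect(np.argwhere(l==i)[:,::-1].astype(np.float32)))
E
```

```text
time_s: 12.85
tool_pos: [0.5081, 0.333, 0.2289]
tool_rot: [-2.485, -1.922, 0.001]
force: [-1.1, 0.5, -0.7]
grip_width: 0.8
grip_force: 0.0
time_s: 14.22
tool_pos: [0.5084, 0.3329, 0.2291]
tool_rot: [-0.422, -3.113, 0.0]
force: [0.3, 0.3, 0.1]
grip_width: 0.8
grip_force: 0.0
studs [[ 0.6534  0.0548  0.09  ]
 [ 0.5627  0.0801  0.056 ]
 [ 0.5877 -0.0125  0.056 ]]
[0.50838055 0.33292949 0.22907593] 74.55537684902517 [ 0.47  0.37  1.5  -0.    1.27 -0.84]
[279. 180.]
[279.  67.]
[279. 103.]
45 [ 460    0   77  112 5893] [500.  53.] ((500.5293273925781, 54.774227142333984), (125.4194107055664, 54.70194625854492), 76.52684020996094)
45 [ 525    0   35  114 2492] [548.  46.] ((542.0, 56.5), (113.0, 34.0), 90.0)
45 [273 167  13  32 259] [278. 186.] ((279.0, 182.5), (31.0, 12.0), 90.0)
45 [    5   242   539   178 45540] [278. 362.] ((274.0, 330.5), (177.0, 538.0), 90.0)
45 [522 341  38  33 433] [542. 357.] ((540.9281005859375, 357.724365234375), (11.348576545715332, 48.13361358642578), 59.4207763671875)
60 [ 459    0   82  125 6541] [502.  56.] ((504.0483093261719, 60.80424499511719), (137.8605
[... 1202 characters left out ...]
  66   93   28   95 1017] [ 77. 128.] ((72.13748168945312, 139.4891815185547), (24.93726921081543, 92.93359375), 12.200469017028809)
75 [ 263  132   24   67 1159] [278. 165.] ((274.5, 165.0), (66.0, 23.0), 90.0)
75 [    3   237   542   183 49565] [276. 359.] ((273.5, 328.0), (541.0, 182.0), 0.0)
75 [ 75 253  16  23 164] [ 82. 260.] ((81.09999084472656, 263.29998779296875), (14.9906644821167, 21.77889060974121), 8.130102157592773)
75 [113 275  24  19 206] [125. 286.] ((125.28218841552734, 283.67822265625), (23.18436622619629, 17.01513671875), 5.710592269897461)
75 [521 311  39  65 765] [545. 351.] ((547.9072265625, 348.4866943359375), (24.51350975036621, 74.2447509765625), 34.755916595458984)
```

```bash
python3 - <<'E'
from h import *
e=onz('w8',278.2,199,.03);f=onz('w8',280,102,.024);m=onz('w8',278.2,160,.03);c=onz('w8',280,114,.02)
print(e,f,m,c,np.linalg.norm((e-f)[:2]))
for a,b in((f,e),(c,m)):
    d=a-b; print(np.degrees(np.arctan2(d[1],d[0])))
d=np.array([np.cos(np.radians(164.5)),np.sin(np.radians(164.5))])
print('origin from f',f[:2],'from e',e[:2]+.105*d,'grasp',e[:2]+.02*d,f[:2]-.085*d)
E
```

```text
[0.52951913 0.32657461 0.03      ] [0.42902027 0.35635334 0.024     ] [0.487926   0.33810054 0.03      ] [0.44148505 0.35292311 0.02      ] 0.10481790303847886
163.4949630791219
162.29846014330832
origin from f [0.42902027 0.35635334] from e [0.42833793 0.35463464] grasp [0.51024652 0.33191938] [0.51092886 0.33363808]
```

```bash
python3 -m handwheel '[[0.2,0,-5,0,0,-0.5,0.8],[0.2,0,-10,0,0,-0.5,0.8],[0.2,0,-15,0,0,-0.5,0.8],[0.2,0,-19,0,0,-0.5,0.8],[0.2,0,-21.3,0,0,-0.5,0.7],[0.2,0,-22.2,0,0,-0.5,0.6],[0.2,0,-22.2,0,0,-0.5,0.5]]'
python3 -m handwheel '[[0,0,0,0,0,0,0],[0,0,0,0,0,0,0],[0,0,0,0,0,0,0],[0,0,0,0,0,0,0],[0,0,0,0,0,0,0],[0,0,0,0,0,0,0],[0,0,0,0,0,0,0]]' 60
python3 -c "
from h import *
s=ctrl.observe();M=R.from_rotvec(s['tool_rot']).as_matrix();print(s['tool_pos'],np.degrees(np.arctan2(M[1,1],M[0,1])))"
```

```text
time_s: 15.15
tool_pos: [0.5105, 0.333, 0.0072]
tool_rot: [-0.434, -3.111, 0.001]
force: [0.1, -0.8, 0.7]
grip_width: 0.499
grip_force: 0.0
time_s: 16.02
tool_pos: [0.5116, 0.3335, 0.0087]
tool_rot: [0.433, 3.109, 0.002]
force: [-0.0, -0.8, 6.7]
grip_width: 0.172
grip_force: 59.4
[0.51156785 0.33346991 0.0087423 ] 74.13264749524458
```

```bash
python3 -m handwheel '[[0,0,4,0,0,0,0],[0,0,10,0,0,0,0],[0,0,16,0,0,0,0],[0,-5,21,0,0,-5,0],[3,-11,21,0,0,-15,0],[6,-17,21,0,0,-25,0],[9,-23,21,0,0,-35,0],[12,-29,21,0,0,-45,0],[15,-35,21,0,0,-55,0],[17,-40,21,0,0,-59,0],[18.4,-43.5,21,0,0,-59,0],[18.4,-43.5,21,0,0,-59,0]]'
python3 -m handwheel '[[0,0,-5,0,0,0,0],[0,0,-10,0,0,0,0],[0,0,-14,0,0,0,0],[0,0,-15.4,0,0,0,0],[0,0,-15.4,0,0,0,0],[0,0,-15.4,0,0,0,0]]'
python3 - <<'E'
from h import *
s=ctrl.observe();M=R.from_rotvec(s['tool_rot']).as_matrix();print(s['tool_pos'],M.round(3)[:,2],np.degrees(np.arctan2(M[1,1],M[0,1])),s['qpos'].round(2))
snap('wrist','w9');snap('scene','sc9');snap('top','top9')
a=cv2.imread('pics/w9.png')[0:300,120:440]
P=proj('sc9',(.67,0,.07));u,v=int(P[0]),int(P[1]);b=cv2.imread('pics/sc9.png')[v-60:v+60,u-65:u+65];print(u,v)
cv2.imwrite('pics/v9.png',np.hstack([cv2.resize(a,(400,375)),cv2.resize(b,(400,375),interpolation=cv2.INTER_CUBIC)]))
E
```

```text
time_s: 17.52
tool_pos: [0.6956, -0.1069, 0.2168]
tool_rot: [1.915, 2.489, -0.002]
force: [-0.7, 1.4, -2.6]
grip_width: 0.17
grip_force: 59.3
time_s: 18.27
tool_pos: [0.6961, -0.1022, 0.0654]
tool_rot: [1.908, 2.492, 0.002]
force: [-0.0, -0.3, -1.2]
grip_width: 0.169
grip_force: 59.2
[ 0.69606091 -0.10216486  0.06543619] [ 0.003 -0.001 -1.   ] 15.138665239974884 [-0.24  0.66  1.42  0.    1.06 -0.51]
281 248
```

```bash
python3 - <<'E'
from h import *
a=cv2.imread('pics/w9.png');g=cv2.cvtColor(a,cv2.COLOR_BGR2GRAY)
s=np.array([.6961,-.1022]);d=np.array([np.cos(np.radians(105.1)),np.sin(np.radians(105.1))])
for x in(-40,-10,5,20,30,42): P=[*(s+d*(x+86)/1000),.0687]; print(x,np.round(proj('w9',P),1))
print('stud',np.round(proj('w9',(.6538,.055,.09)),1))
u,v=proj('w9',[*(s+d*.106),.0687]);v=int(v)
for r in range(v-34,v+30,5): print(r,g[r,255:304:2])
E
```

```text
-40 [277.2 179.3]
-10 [277.1 110.7]
5 [277.1  75.9]
20 [277.2  41.9]
30 [277.2  19.9]
42 [277.2  -5.4]
stud [277.6 -95.5]
7 [ 75  69  74  73  72  73  72  90 123 133 140 144 140 137 135 115  97  71
  71  69  63  68  72 140 172]
12 [ 75  74  74  69  75  72  80 112 123 137 143 142 139 137 135 131 111  78
  68  69  66  89 151 171 175]
17 [ 70  71  67  76  65 135 161 164 160 165 164 164 165 170 164 163 163 164
 151  87 154 186 195 191 185]
22 [116  69  74  76  81 154 169 165 167 171 167 167 170 170 171 167 168 168
 168 171 179 184 191 192 191]
27 [192 164  87  70  80 147 167 169 168 169 170 170 168 168 170 170 170 171
 172 177 178 186 192 194 190]
32 [188 192 190 134  84 150 170 170 168 171 169 170 168 168 169 170 170 172
 169 174 175 174 179 171 127]
37 [192 191 192 191 169 158 170 170 171 172 169 170 167 170 173 172 170 172
 171 176 174 157 115  72  85]
42 [192 193 193 191 193 173 171 166 169 171 169 168 171 170 172 168 168 166
 170 159 111  76  82  79 121]
47 [192 191 192 193 187 168 167 171 169 167 169 168 169 174 169 170 170 172
 164  97  84  81  71 101 145]
52 [191 193 190 192 149 151 167 166 167 171 167 171 170 168 170 167 168 171
 162  96  82 114 107 140 143]
57 [193 192 194 172 134 162 170 168 169 167 175 167 169 169 168 172 170 166
 164  99 109 156 154 149 146]
62 [192 192 193 193 173 149 168 165 168 168 170 167 168 168 169 169 168 166
 167 154 154 153 151 152 148]
67 [190 190 190 190 142 149 167 169 167 170 166 167 168 168 167 169 166 169
 169 151 147 146 148 150 147]
```

```bash
python3 -m handwheel '[[-0.26,0.97,0,0,0,0,0],[-0.52,1.93,0,0,0,0,0],[-0.73,2.7,0,0,0,0,0],[-0.86,3.2,0,0,0,0,0],[-0.86,3.2,0,0,0,0,0]]'
python3 -m handwheel '[[-0.16,0.6,0,0,0,0,0],[-0.36,1.35,0,0,0,0,0],[-0.52,1.93,0,0,0,0,0],[-0.65,2.4,0,0,0,0,0],[-0.65,2.4,0,0,0,0,0]]'
```

```text
time_s: 19.05
tool_pos: [0.6857, -0.0694, 0.0632]
tool_rot: [-1.909, -2.495, 0.0]
force: [0.3, -0.0, -2.5]
grip_width: 0.172
grip_force: 59.2
time_s: 19.68
tool_pos: [0.6792, -0.0456, 0.0633]
tool_rot: [-1.909, -2.495, 0.0]
force: [1.1, 0.1, -2.1]
grip_width: 0.167
grip_force: 59.2
```

```bash
python3 -m handwheel '[[0.08,0.1,0.12,0,0,0,0],[0.03,0.3,0.12,0,0,0,0],[0,0.4,0.12,0,0,0,0],[-0.02,0.5,0.12,0,0,0,0],[-0.02,0.5,0.12,0,0,0,0]]'
```

```text
time_s: 20.3
tool_pos: [0.6793, -0.0414, 0.0645]
tool_rot: [1.909, 2.494, -0.001]
force: [0.2, -1.8, -2.0]
grip_width: 0.176
grip_force: 59.3
```

```bash
python3 -m handwheel '[[-0.03,0.1,0,0,0,0,0],[-0.05,0.2,0,0,0,0,0],[-0.05,0.2,0,0,0,0,0]]'; python3 -m handwheel '[[-0.03,0.1,0,0,0,0,0],[-0.05,0.2,0,0,0,0,0],[-0.05,0.2,0,0,0,0,0]]'
python3 - <<'E'
from h import *
snap('wrist','w10')
a=cv2.imread('pics/w10.png');g=cv2.cvtColor(a,cv2.COLOR_BGR2GRAY)
# shoulder front edge & stud bottom along pin column
print(np.c_[np.arange(50,140,2),g[50:140:2,266:292:6]].T)
E
```

```text
time_s: 20.68
tool_pos: [0.6794, -0.0412, 0.0649]
tool_rot: [1.907, 2.493, -0.003]
force: [1.2, -8.5, -2.2]
grip_width: 0.174
grip_force: 59.3
time_s: 21.05
tool_pos: [0.6796, -0.041, 0.0652]
tool_rot: [1.905, 2.491, -0.005]
force: [1.3, -13.7, -0.9]
grip_width: 0.172
grip_force: 59.4
[[ 50  52  54  56  58  60  62  64  66  68  70  72  74  76  78  80  82  84
   86  88  90  92  94  96  98 100 102 104 106 108 110 112 114 116 118 120
  122 124 126 128 130 132 134 136 138]
 [179 175 178 179 178 169 129 105 111 102 102  99  97  93  94  90  87  85
   73  59  72  81  78  83  77  77  75  81  82  77  80  75  77  74  79  77
   75  80  78  78  75  65  51  29  32]
 [176 175 175 178 177 175 177 165 106 108 106 105 101  96  91  88  87  83
   58  60  74  77  81  79  80  76  79  82  75  78  78  74  79  77  74  73
   77  76  79  74  73  67  49  32  40]
 [177 175 176 175 173 178 174 177 125  96 110 104 103 103  96  97  92  90
   67  67  80  81  78  78  82  76  79  81  72  78  79  85  78  74  74  81
   73  78  77  72  59  50  48  31  35]
 [179 179 178 181 179 180 178 157 111 110 106 103 102  99  96  97  90  87
   69  66  84  81  81  77  74  83  77  81  75  80  79  80  77  77  74  81
   74  81  75  75  76  65  50  41  43]
 [176 174 175 172 174 171 145  98 100 106 105 108 103  92  94  94  90  80
   58  69  79  82  83  79  85  80  78  82  82  79  80  78  75  76  78  77
   78  75  76  68  66  57  43  38  47]]
```

```bash
python3 -m handwheel '[[0.06,-0.25,0,0,0,0,0],[0.06,-0.25,0,0,0,0,0],[0.06,-0.25,0,0,0,0,0.2],[0.06,-0.25,0,0,0,0,0.3],[0.06,-0.25,0,0,0,0,0.45],[0.06,-0.25,0,0,0,0,0.45],[0.06,-0.25,0,0,0,0,0.45]]'
python3 -m handwheel '[[0,0,2,0,0,0,0.45],[0,0,5,0,0,0,0.45],[0,0,10,0,0,0,0.45],[0,0,15,0,0,0,0.2],[0,0,15,0,0,0,0],[0,0,15,0,0,0,0],[0,0,15,0,0,0,0]]'
python3 - <<'E'
from h import *
s=ctrl.observe();print(s['tool_pos'])
snap('wrist','w11');snap('scene','sc11')
a=cv2.imread('pics/w11.png')[0:300,120:440]
for f in('w11','sc11'):
  for P in((.6538,.055,.09),(.671,-.007,.122),(.671,-.007,.114),(.685,-.06,.08)): print(f,np.round(proj(f,P)))
u,v=map(int,proj('sc11',(.66,.02,.08)));print(u,v)
b=cv2.imread('pics/sc11.png')[v-45:v+45,u-48:u+48]
cv2.imwrite('pics/v11.png',np.hstack([cv2.resize(a,(400,375)),cv2.resize(b,(400,375),interpolation=cv2.INTER_CUBIC)]))
E
```

```text
time_s: 21.98
tool_pos: [0.6788, -0.0394, 0.0645]
tool_rot: [-1.909, -2.494, 0.0]
force: [-0.4, 0.8, -0.0]
grip_width: 0.453
grip_force: 0.0
time_s: 22.85
tool_pos: [0.6777, -0.0394, 0.2132]
tool_rot: [-1.908, -2.492, 0.002]
force: [-0.2, 0.2, -0.8]
grip_width: -0.002
grip_force: 0.0
[ 0.67765333 -0.03938743  0.21318762]
w11 [280.  84.]
w11 [281. 169.]
w11 [281. 167.]
w11 [280. 220.]
sc11 [299. 231.]
sc11 [279. 232.]
sc11 [279. 235.]
sc11 [262. 257.]
287 240
```

View pics/v11.png

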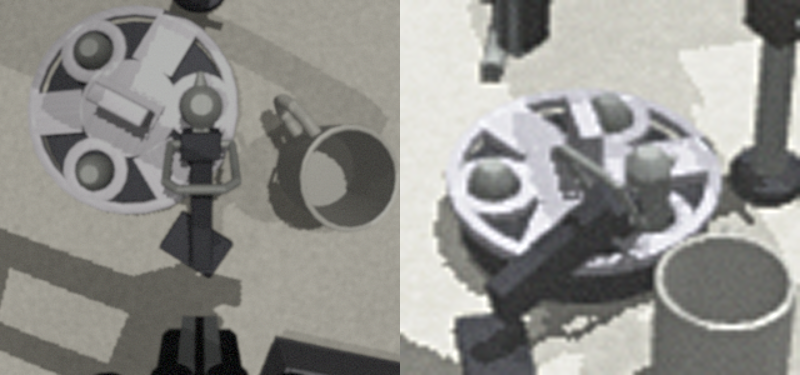

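The pin is through the tall stud, with its nose showing past the stud at (200,78). The handle sits slightly drooped and the open loop's crossbar is at (200,190). I'll work out the crossbar's position.

```bash
python3 - <<'E'
from h import *
d=np.array([np.cos(np.radians(105.1)),np.sin(np.radians(105.1))]);h=np.array([.6538,.055])
for z in(.09,.1,.106,.114,.122): 
    q=onz('w11',280,152,z)[:2]-h; print(z,(q@d).round(4),(q@[d[1],-d[0]]).round(4))
for z in(.03,.05,.07):
    q=onz('w11',207*.8+120,272*.8,z)[:2]-h; print('end',z,(q@d).round(4))
q=onz('w11',280,84/1,.09)[:2]-h; print(q@d)
for t in np.arange(0,.26,.04):
    R2=np.array([[np.cos(t),-np.sin(t)],[np.sin(t),np.cos(t)]]) # nose up
    b=R2@[-.039,.054]; e=R2@[-.119,.018]; print(t,b+[0,.068],e+[0,.068])
E
```

```text
0.09 -0.0563 -0.0002
0.1 -0.055 -0.0002
0.106 -0.0542 -0.0002
0.114 -0.0531 -0.0002
0.122 -0.052 -0.0002
end 0.03 -0.1343
end 0.05 -0.1273
end 0.07 -0.1203
-0.0003269644820299532
0.0 [-0.039  0.122] [-0.119  0.086]
0.04 [-0.04112823  0.12039722] [-0.11962462  0.08122687]
0.08 [-0.04319066  0.11871062] [-0.12005787  0.07643258]
0.12 [-0.045184    0.11694289] [-0.12029905  0.0716248 ]
0.16 [-0.04710505  0.11509686] [-0.12034777  0.06681122]
0.2 [-0.04895074  0.11317549] [-0.12020397  0.06199955]
0.24 [-0.05071812  0.11118185] [-0.11986787  0.05719747]
```

```bash
python3 -m handwheel '[[0.15,0,-5,0,0,0,0],[0.15,0,-9,0,0,0,0],[0.15,0,-11,0,0,0,0],[0.15,0,-11.5,0,0,0,0],[0.15,0,-11.5,0,0,0,0],[0.15,0,-11.5,0,0,0,0]]'
python3 -m handwheel '[[-0.52,1.93,0,0,0,0,0],[-0.78,2.9,0,0,0,0,0],[-0.97,3.6,0,0,0,0,0],[-1.17,4.35,0,0,0,0,0],[-1.36,5.05,0,0,0,0,0],[-1.55,5.8,0,0,0,0,0]]'
```

```text
time_s: 23.7
tool_pos: [0.6812, -0.0397, 0.1007]
tool_rot: [1.909, 2.493, 0.001]
force: [-0.1, -0.0, 0.1]
grip_width: -0.0
grip_force: 0.0
time_s: 24.45
tool_pos: [0.6646, 0.0189, 0.0994]
tool_rot: [-1.91, -2.494, 0.0]
force: [0.2, -0.2, 0.8]
grip_width: -0.001
grip_force: 0.2
```

```bash
python3 -m handwheel '[[-0.2,0.75,0,0,0,0,0],[-0.4,1.5,0,0,0,0,0],[-0.6,2.2,0,0,0,0,0],[-0.8,2.95,0,0,0,0,0],[-1,3.7,0,0,0,0,0],[-1.2,4.4,0,0,0,0,0],[-1.2,4.4,0,0,0,0,0]]'
python3 - <<'E'
from h import *
s=ctrl.observe();print(s['tool_pos'],s['force'])
snap('wrist','w12')
for P in((.6538,.055,.09),(.645,.086,.075),(.6455,.084,.068)): print(np.round(proj('w12',P)))
E
```

```text
time_s: 25.32
tool_pos: [0.6526, 0.0631, 0.0995]
tool_rot: [-1.909, -2.495, 0.0]
force: [0.2, 1.0, -0.4]
grip_width: 0.003
grip_force: 0.0
[0.65255328 0.06305023 0.09947204] [ 0.23078439  1.03292322 -0.44015681]
[276. 274.]
[275. 208.]
[275. 207.]
```

```bash
python3 -m handwheel '[[0,0,3,0,0,0,0],[0,0,7,0,0,0,0],[0,0,11.4,0,0,0,0],[1.2,-5,11.4,0,0,0,0],[2.5,-10.2,11.4,0,0,0,0],[2.5,-10.2,11.4,0,0,0,0],[2.5,-10.2,11.4,0,0,0,0],[2.5,-10.2,11.4,0,0,0,0]]'
python3 - <<'E'
from h import *
print(ctrl.observe()['tool_pos'])
snap('wrist','w13')
A=cv2.imread('pics/w11.png',0);B=cv2.imread('pics/w13.png',0)
d=np.array([np.cos(np.radians(105.1)),np.sin(np.radians(105.1))]);n=np.array([d[1],-d[0]]);h=np.array([.6538,.055])
# expected: open bar vs shut bar (tilt t)
for t in(0.,.1,.2): print('shut bar',t,np.round(proj('w13',[*(h+d*(.032*np.cos(t))),.068+.032*np.sin(t)])),'ends',[np.round(proj('w13',[*(h+d*.032*np.cos(t)+n*k),.068+.032*np.sin(t)])) for k in(-.022,.022)])
print('open region rows 140-165'); 
for r in range(138,166,3): print(r,A[r,245:316:5],B[r,245:316:5])
print('shut region')
for r in range(30,75,3): print(r,A[r,245:316:5],B[r,245:316:5])
print('scene?')
E
```

```text
time_s: 26.38
tool_pos: [0.6774, -0.0385, 0.2133]
tool_rot: [-1.908, -2.495, 0.0]
force: [-0.3, 0.8, 0.2]
grip_width: -0.001
grip_force: 0.0
[ 0.6773792  -0.03849266  0.21329281]
shut bar 0.0 [280.  51.] ends [array([255.,  51.]), array([305.,  51.])]
shut bar 0.1 [280.  51.] ends [array([255.,  51.]), array([306.,  51.])]
shut bar 0.2 [280.  50.] ends [array([254.,  51.]), array([306.,  51.])]
open region rows 140-165
138 [175 104  80 145 145 133  48  45  51 103  72 138  88  93 134] [178 173 150 148 150 133  48  55  48 109 135 137 143 142 133]
141 [175  97  81 153 146  97  45  51  45 103  71 140  98  95 141] [174 176 175 156 145  98  50  46  48 118 134 143 144 137 137]
144 [176 107  92 173 163  86  44  50  48 104  78 140  91 110 143] [174 178 178 177 148  85  39  48  46 113 139 134 138 133 143]
147 [177 101 106 104 142 120  70  74  69  97  81  95 109  94 140] [174 174 172 174 151 114  39  43  43 119 141 142 141 136 141]
150 [175 166  91 107 119 126 126 125 124 124 125 113 101 129 139] [172 173 175 175 161  95  44  46  49 118 140 136 139 135 138]
153 [175 144 104  97 108 112 110 110 
[... 1826 characters left out ...]
6 180 146 127  67  59  61  86  63  56  80 128 124 158 156]
60 [179 177 150  59  75 138 176 144 163 145  64 180 164 158 158] [177 170 126  91  58  94 168 141 163  94  79 100 129 144 155]
63 [177 177 122  67 157 181 169 145 157 178 159 178 173 147 155] [175 161 120  67 119 163 169 141 135 175 129 170 124 132 154]
66 [177 180 176 119 178 181 138 146 132 168 179 175 178 147 159] [179 163 122  66  83 101 101 145  82  99 148 176 123 139 148]
69 [178 178 178 174 178 171  97 105 101 157 177 176 177 141 157] [176 162 119  84  94 129  92 126  88 100 104 165 123 131 156]
72 [177 181 179 177 179 104 103 107 102 102 154 177 179 134 160] [178 162 123 104 173 121 100 103  99 103  85 118 127 134 148]
scene?
```

```bash
python3 - <<'E'
from h import *
snap('scene','sc13');snap('top','top13')
d=np.array([np.cos(np.radians(105.1)),np.sin(np.radians(105.1))]);n=np.array([d[1],-d[0]]);h=np.array([.6538,.055])
def bar(a,t,k=0):
    x=-.024+.056*np.sin(a-.27);z=.056*np.cos(a-.27)
    return [*(h+d*(x*np.cos(t)-z*np.sin(t))+n*k),.068+x*np.sin(t)+z*np.cos(t)]
for t in(.1,.2):
  for a in(1.4,1.65,1.85): print(t,a,[np.round(proj(f,bar(a,t,k)),1) for f in('w13','sc13','top13') for k in(-.022,.022)])
A=cv2.imread('pics/sc11.png').astype(int);B=cv2.imread('pics/sc13.png').astype(int)
D=np.abs(A-B).max(2)>28; ys,xs=np.where(D[190:260,260:340])
m=np.zeros(D.shape,int)
for y in range(212,246): print(y,''.join('#' if D[y,x] and B[y,x].sum()<A[y,x].sum() else ('o' if D[y,x] else '.') for x in range(270,330)))
E
```

```text
0.1 1.4 [array([252.4,  55.1]), array([308.1,  55.2]), array([299.1, 221.4]), array([312.1, 229.6]), array([284.4, 169.4]), array([279.8, 155.3])]
0.1 1.65 [array([253.6,  51. ]), array([306.8,  51.1]), array([300.6, 224.5]), array([313.5, 232.7]), array([282.5, 171.4]), array([278. , 157.3])]
0.1 1.85 [array([254.6,  50.8]), array([305.7,  50.9]), array([301. , 227.6]), array([313.8, 235.8]), array([281.8, 172.8]), array([277.3, 158.8])]
0.2 1.4 [array([252.1,  58. ]), array([308.3,  58.1]), array([298.4, 221.2]), array([311.4, 229.4]), array([285.4, 168.9]), array([280.8, 154.7])]
0.2 1.65 [array([253.3,  52.2]), array([307.1,  52.3]), array([300.2, 223.9]), array([313.1, 232.1]), array([283. , 170.9]), array([278.5, 156.8])]
0.2 1.85 [array([254.3,  50.7]), array([306. ,  50.8]), array([300.9, 226.7]), array([313.8, 234.9]), array([282. , 172.4]), array([277.5, 158.4])]
212 ............................................................
213 ............................................................
214 ............................................................
215 ...............
[... 1295 characters left out ...]
.....##...###................###..................
236 .................oo##..................#oo..................
237 ................oo.#..................oooo..................
238 ...............ooo###................oooo...................
239 .............ooo....###.............oooo...o................
240 .............oo....................oooo.....................
241 .......................#...........oo.......................
242 .................................o###.......................
243 ...............................ooo##........................
244 ........................##....oooo###....##.................
245 ........................##...oooo..####...##................
```

```bash
python3 -c "
from h import *
print(ctrl.hand_in())"
```

```text
the job is handed in; nothing more can be done
None
```

I handed the job in at about 26.5 s: the plate is seated on the hub, the pin is home in the tall stud's cross hole, and the loop is shut. The last camera check puts its crossbar where the fully shut loop should be; the hand-in returned no verdict.

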